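# Put the bench things away after an examination

## Task

Put away the five things left lying about on the steel work tray: stand the dropper bottle and the reagent bottle upright in the bottle rack, each in the well of its own size, stand the specimen jar in the empty bay of the carton beside the other jars, and lay the brush and the magnifier flat on the floor of the instrument tray, next to each other and not one on the other. Set the bottles and the jar down, do not drop them, and leave the dish with the bone fragment and the beaker where they stand.

Things in the scene. Friction and masses are not known exactly. Their poses are not given: they have to be found in the camera images.
- dropper_bottle: Small amber glass dropper bottle, paper label, black cap and bulb, 72 mm tall, 45 g. Straight body 28 mm in diameter up to 44 mm, then narrowing to the cap (17 mm) and bulb (11 mm). Stands upright; round, so any yaw. Origin: centre of its underside, z up. All ten things stand on a stainless work tray, floor at z = 3 mm, rim 16 mm high, near edge 385 mm from the robot's axis.
- reagent_bottle: Larger off-white reagent bottle, paper label, white screw cap, 74 mm tall, 80 g. Straight body 40 mm in diameter up to 52 mm above its underside, cap 27 mm in diameter. Stands upright; round, so any yaw. Origin: centre of its underside, z up.
- specimen_jar: Squat clear specimen jar with a wide white screw cap, 50 mm tall, 80 g: glass 44 mm in diameter up to 34 mm, cap 46 mm in diameter from there to the top. Stands upright; round, so any yaw. Origin: centre of its underside, z up. (Two more such jars are fixed in the carton.)
- brush: Flat brush lying down, 160 mm long, 12 mm thick, 35 g, rigid: wooden handle 14 mm wide from x = -80 to +27 mm, then steel ferrule 22 mm wide and black bristle 24 mm wide to x = +80 mm. Balances within 15 mm of its origin. Origin: middle of its length, on its underside; x towards the bristle, z up.
- magnifier: Hand magnifier lying flat, 146 mm long, 12 mm thick, 70 g: round lens in a steel rim 56 mm over all, centred at x = +45 mm; straight black handle 12 mm wide from x = +10 to -73 mm. Balances within 15 mm of its origin. Origin: middle of its length, on its underside; x towards the lens, z up.
- bottle_rack: White plastic rack, fixed, 132 x 74 mm, 26 mm high: top plate with two round wells over a base 4 mm thick on which the bottles stand. Small well, 46 mm wide, at x = -31 mm, y = 0 (robot's side) for the dropper bottle; large well, 58 mm wide, at x = +31 mm, y = 0 for the reagent bottle. Origin: centre of its underside; x along the row, z up.
- jar_carton: Brown cardboard carton, fixed, 198 x 68 mm, 24 mm high, three square bays in a row, 62 mm inside, floor and walls 3 mm thick. The bays at x = 0 and +65 mm hold a jar each (tops 53 mm above the carton's underside); the bay at x = -65 mm, y = 0 (robot's side) is empty. Origin: centre of its underside; x along the row, z up.
- instrument_tray: Shallow dark enamelled instrument tray with a white lip, empty, fixed: 191 x 134 mm outside, 185 x 128 mm inside, 18 mm high, floor 3 mm thick. Origin: centre of its underside; x along its length, which runs away from the robot, z up.
- specimen_dish: Small clear open round dish, 60 mm in diameter, 14 mm high, with a bone fragment in it (18 mm high at most). Loose, to be left where it stands. Origin: centre of its underside.
- beaker: Empty clear beaker, 45 mm in diameter, 58 mm tall. Loose, to be left where it stands. Origin: centre of its underside. Not listed: flat things under 10 mm high along the work tray's far edge (x over 0.7 m), and fixed equipment beyond it: behind (x over 0.75 m) up to 220 mm high, at the sides (y over 0.5 m either way) up to 190 mm high.

How it is judged (in metres and radians):
At the end, for the whole second after the job is handed in: Bottles and jar each upright (0.12 rad) on the floor of their own well or bay, within 13 mm of its middle; brush and magnifier both flat on the instrument tray's floor, within 40 mm of its middle lengthwise and 62 mm sideways; heights within 4 mm; all at rest (x of dropper_bottle in the frame of bottle_rack between -0.044 and -0.018 m and y of dropper_bottle in the frame of bottle_rack between -0.013 and 0.013 m and z of dropper_bottle in the frame of bottle_rack between 0 and 0.008 m and linear speed of each of dropper_bottle, reagent_bottle, specimen_jar, brush, magnifier below 0.02 m/s and angular speed of each of dropper_bottle, reagent_bottle, specimen_jar, brush, magnifier below 0.3 rad/s and angle between each of dropper_bottle, reagent_bottle, specimen_jar, brush, magnifier's own z axis and vertical below 0.12 rad and x of reagent_bottle in the frame of bottle_rack between 0.018 and 0.044 m and y of reagent_bottle in the frame of bottle_rack between -0.013 and 0.013 m and z of reagent_bottle in the frame of bottle_rack between 0 and 0.008 m and x of specimen_jar in the frame of jar_carton between -0.078 and -0.052 m and y of specimen_jar in the frame of jar_carton between -0.013 and 0.013 m and z of specimen_jar in the frame of jar_carton between -0.001 and 0.007 m and x of brush in the frame of instrument_tray between -0.04 and 0.04 m and y of brush in the frame of instrument_tray between -0.062 and 0.062 m and z of brush in the frame of instrument_tray between -0.001 and 0.007 m and x of magnifier in the frame of instrument_tray between -0.04 and 0.04 m and y of magnifier in the frame of instrument_tray between -0.062 and 0.062 m and z of magnifier in the frame of instrument_tray between -0.001 and 0.007 m); the robot touches nothing.
It fails at once if the dropper bottle is dropped or knocked away: it moves faster than 0.7 m/s (a free fall of about 25 mm) with no finger touching it (linear speed of dropper_bottle above 0.7 m/s and contact force between the fingers and dropper_bottle below 0.1 N).
It fails at once if the reagent bottle is dropped or knocked away: it moves faster than 0.7 m/s (a free fall of about 25 mm) with no finger touching it (linear speed of reagent_bottle above 0.7 m/s and contact force between the fingers and reagent_bottle below 0.1 N).
It fails at once if the specimen jar is dropped or knocked away: it moves faster than 0.7 m/s (a free fall of about 25 mm) with no finger touching it (linear speed of specimen_jar above 0.7 m/s and contact force between the fingers and specimen_jar below 0.1 N).
It fails at once if the dish with the bone fragment is pushed more than 20 mm from where it stood, or tipped (distance of specimen_dish from where it was at the start of the episode above 0.02 m or angle between specimen_dish's own z axis and vertical above 0.25 rad).
It fails at once if the beaker is pushed more than 20 mm from where it stood, or tipped (distance of beaker from where it was at the start of the episode above 0.02 m or angle between beaker's own z axis and vertical above 0.25 rad).
It also fails if it takes over 141 s, if anything falls off the work surface, if the arm or the gripper's body presses on something with over 40 N, if the wrist force passes 120 N, or if a joint passes its speed limit or range.

## Robot

A 6-joint arm with a two-finger parallel gripper is mounted at the origin on the work surface. World frame = base frame: x ahead of the robot, y to its left, z up, the work surface at z = 0. Lengths are in mm, angles in rad, forces in N, time in s.
With the tool pointing down it reaches from about 350 to 875 mm from the base axis. Payload 4.2 kg.
Tool frame: the origin (TCP) lies midway between the tips of the shut fingers; the grasp point (between the pads) lies 19 mm behind it (arm.hold_point_z is the distance from the TCP to the grasp point, in mm); z points along the fingers, y is the line along which they close (so a half turn about z gives the same grasp; the last joint's range is limited). The gripper opens to 85 mm and grips with 20 to 120 N. Pads are 22 mm wide; open, the fingers measure 114 mm over their backs; the gripper's body (76 mm by 85 mm) begins 54 mm behind the grasp point. The pads swing forward as they close: fully open they stand 13 mm farther back than shut.
Start: joints at [-1.081, 0.385, 0.008, 0, -1.194, -0.259], TCP at [142.99, -608.402, 231.312] pointing down, gripper open.
Joint ranges: [-3.14, 3.14], [-1.21, 2.06], [-1.07, 1.41], [-3.16, 2.05], [-2.99, -0.16], [-3.1, 3.1]. Speed limits (rad/s): [2.79, 2.79, 3.14, 3.14, 3.14, 3.14].

## Interface

Orientations are given as a unit quaternion [x, y, z, w].
In Python, from bench import arm, vision gives the robot as it stands. The module is installed in compiled form; this text tells all that it offers.
- The arm moves only by the tool servo_tool, never from a script. Its argument "plan" is a list of rows, each a list of 7 numbers: the shift along the world's x, y, z each as a share of 300 mm, from -1 to 1, then the turn, a rotation vector about the world's x, y, z each as a share of 2 rad, from -1 to 1, then the opening, from 0 (shut) to 1 (fully open). A call has 1 to 20 rows; each row shifts and turns the commanded pose from where the row before left it; what a row does not reach is not made up. A row lasts 1/8 s, in which the tool goes at most 62.5 mm and 10.7 degrees, less where a joint would pass 70% of its speed; a pose out of reach is approached as far as the arm can. A call with a number of a shift or a turn outside -1 to 1 is refused whole. A call with a gripper value outside its range is refused whole. The fingers move at their own pace and stop on an object; the grip force is fixed at half the most. Time passes only in rows, so rows that do not move let the fingers close. It gives the time, the measured TCP pose, the force, the opening and the grip force at its end, in the units of the state.
- arm.read_state(): the state, without advancing time (a new reading comes with each control period).
- vision.get_image(name): name is "scene" or "top" or "wrist"; returns a dict with "image" (384x512x3 uint8, red, green, blue), "z_map" (384x512 float32, mm along the optical axis (not along the pixel's ray), 0 where there is no reading), "K" (3x3 intrinsics, pixels), "world_to_cam" (4x4, takes a point from world to camera coordinates); the wrist camera has in their place "mount" (4x4, takes a point from camera to tool coordinates, whose origin is the TCP and whose axes are the flange's). Camera axes: x right, y down, z forward; pixel columns grow to the right and rows downward; lengths in mm; the calibration is good to about 2 mm. A picture is of the moment at which its call begins: read the wrist's pose just before it.
- arm.job_done(): hands the job in; it is judged then, once.
The state is a dict: "clock": time; "joints": joint angles; "joint_vel": joint speeds; "joint_efforts": joint torques, N m; "position": TCP position; "ee_rot": TCP orientation; "contact_force": force on the tool from outside, world axes, zero at the start; "wrist_torque": the same for the moment, N m; "gripper_width": finger opening in mm; "grasp_force": force on a finger pad.
Only numpy, scipy, OpenCV 4.12 (cv2) and the standard library are available. Lean on these libraries where they do the work, as an engineer would, in place of code of your own. Each camera call takes 0.05 s, during which the arm holds its last target. There are 200 camera calls.

## Working session

There is one attempt and no reset: what is moved stays moved. The work goes in short steps, Python scripts to look and compute and a tool call to move; the robot and the scene stay as the last step left them, time stands still between calls to the robot, and variables do not carry over. Pictures are saved under pics/ and viewed, at most 14 in all, crops included, and the job is handed in when it is done.

Besides the shell and the picture viewer there is one more tool, called after ">>>" by a JSON object that holds its "name" and its "arguments", one argument or row to a line. servo_tool: Moves the arm, as the interface text tells. Its arguments: {"type":"object","properties":{"plan":{"type":"array"}},"required":["plan"]}

```bash
mkdir -p pics; cat > h.py <<'E'
import numpy as np,cv2
from bench import arm,vision
def grab(n):
    d=vision.get_image(n); return d
def save(d,f): cv2.imwrite('pics/'+f,cv2.cvtColor(d['image'],cv2.COLOR_RGB2BGR))
def world(d):
    K=d['K'];z=d['z_map'];h,w=z.shape;u,v=np.meshgrid(np.arange(w),np.arange(h))
    P=np.stack([(u-K[0,2])/K[0,0]*z,(v-K[1,2])/K[1,1]*z,z,np.ones_like(z)],-1)
    return (P@np.linalg.inv(d['world_to_cam']).T)[...,:3]
E
python3 - <<'E'
from h import *
for n in('top','scene'):
    d=grab(n);save(d,n+'1.png');np.savez(n+'1.npz',**d);print(d['K'],d['world_to_cam'])
print(arm.read_state())
E
```

```text
[[442.37746422   0.         261.75142157]
 [  0.         442.37746422 188.69047428]
 [  0.           0.           1.        ]] [[ 2.69333659e-02 -9.99631338e-01  3.43252240e-03 -2.98746591e+01]
 [-9.94480100e-01 -2.71426023e-02 -1.01353881e-01  5.28982245e+02]
 [ 1.01409684e-01 -6.83774052e-04 -9.94844515e-01  1.06020998e+03]
 [ 0.00000000e+00  0.00000000e+00  0.00000000e+00  1.00000000e+00]]
[[448.50399294   0.         262.65671446]
 [  0.         448.50399294 192.07539867]
 [  0.           0.           1.        ]] [[-8.06312921e-03  9.99850394e-01  1.53028083e-02 -8.25058431e+00]
 [ 6.94992320e-01  1.66063440e-02 -7.18825365e-01 -3.43514684e+02]
 [-7.18971948e-01  4.83935241e-03 -6.95022243e-01  1.47609367e+03]
 [ 0.00000000e+00  0.00000000e+00  0.00000000e+00  1.00000000e+00]]
{'clock': 0.1, 'joints': array([-1.08137201e+00,  3.85459807e-01,  6.77232826e-03, -4.54870797e-04,
       -1.19399836e+00, -2.58608883e-01]), 'joint_vel': array([-0.00094986, -0.00063399,  0.00320491,  0.00092053,  0.0003172 ,
       -0.0005032 ]), 'joint_efforts': array([-1.43942882e-03, -3.93317235e+01,  1.88929152e+01,  4.19794008e+00,
       -2.58321241e-03,  2.74070132e-06]), 'position': array([ 142.89085768, -607.91150198,  230.34385843]), 'ee_rot': array([-1.15068324e-01,  9.93357108e-01,  9.56678439e-04, -1.48386712e-04]), 'contact_force': array([ 0.08060841, -0.66420758,  0.4616126 ]), 'wrist_torque': array([-0.0158285 ,  0.04021054,  0.04645179]), 'grasp_force': 0.0, 'gripper_width': 85.49696987677461}
```

```bash
python3 -c "
import cv2
for n in('top','scene'):
    i=cv2.imread('pics/%s1.png'%n);cv2.imwrite('pics/%s1b.png'%n,cv2.resize(i,(800,600),interpolation=cv2.INTER_CUBIC))"
```

```text
(no output)
```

View pics/top1b.png

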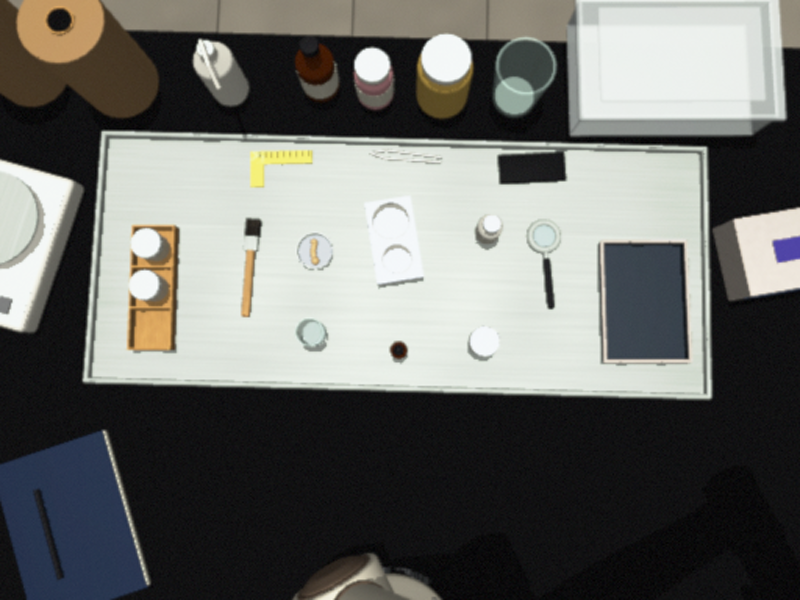

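View pics/scene1b.png

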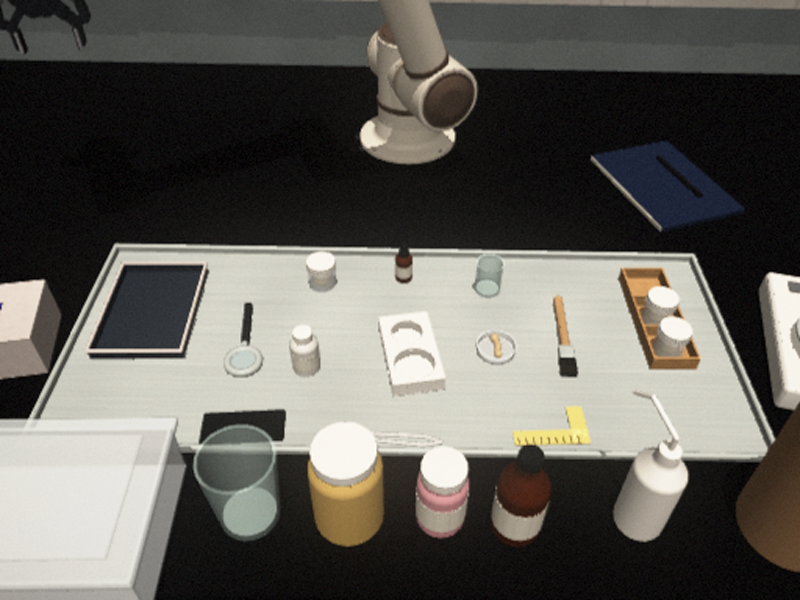

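The views show all five things standing or lying free. In the 800x600 top view they are:
- dropper (398,350)
- reagent (490,228)
- jar (484,343)
- brush (249,267)
- magnifier (545,263)
- rack (395,240)
- carton (153,288), with the empty bay at the near end
- tray (645,302)
- dish (315,252) and beaker (312,334), both to be left alone

```bash
cat > m.py <<'E'
from h import *
def reg(n,f,box,lo,hi,col=None):
    d=np.load(f);P=world(d);x0,y0,x1,y1=[int(.64*b) for b in box]
    Q=P[y0:y1,x0:x1].reshape(-1,3);
    m=(Q[:,2]>lo)&(Q[:,2]<hi);Q=Q[m]
    if len(Q)<5: print(n,'few',len(Q));return
    r=cv2.minAreaRect(Q[:,:2].astype(np.float32))
    print(n,len(Q),'rect',np.round(r[0],1),np.round(r[1],1),round(r[2],1),'mean',Q.mean(0).round(1),'med z',np.median(Q[:,2]).round(1),'zmax',Q[:,2].max().round(1))
B=dict(floor=((190,180,235,210),-20,20),dropT=((380,330,420,370),40,90),reagT=((470,205,510,250),70,90),reag=((470,205,510,250),25,90),jar=((465,320,503,363),46,65),brush=((235,210,270,325),9,25),mag=((520,215,570,315),9,25),
 rack=((355,190,430,292),22,40),carton=((120,218,185,360),20,34),jarA=((125,225,170,265),50,62),jarB=((125,266,170,302),50,62),tray=((590,232,700,370),15,30),dish=((290,230,340,275),10,30),beak=((293,313,332,355),40,70))
if __name__=='__main__':
    for k,v in B.items(): reg(k,'top1.npz',*v)
E
python3 m.py
```

```text
floor 550 rect [689.1 311.9] [48.5 73.8] 1.7 mean [689.  312.    2.1] med z 2.2 zmax 7.4
dropT 104 rect [ 4.441e+02 -2.000e-01] [25.8 25.7] 65.0 mean [ 4.437e+02 -1.000e-01  5.600e+01] med z 52.3 zmax 76.8
reagT 99 rect [ 637.  -136.2] [24.2 25. ] 87.8 mean [ 637.2 -136.6   77. ] med z 77.2 zmax 82.4
reag 241 rect [ 636.  -135.9] [38.3 37.2] 56.2 mean [ 633.1 -134.4   62.8] med z 60.3 zmax 82.4
jar 294 rect [ 459.9 -131.4] [43.  45.5] 2.6 mean [ 460.3 -131.1   52.9] med z 53.0 zmax 58.0
brush 430 rect [571.7 243.8] [ 23.3 162.3] 86.8 mean [578.6 242.2  13.6] med z 13.5 zmax 22.1
mag 524 rect [ 588.5 -233.6] [144.9  53.8] 6.3 mean [ 608.5 -231.    13.3] med z 13.2 zmax 19.5
rack 909 rect [618.2  12.5] [132.9  73.8] 10.9 mean [612.4  11.3  28.4] med z 28.5 zmax 35.3
carton 484 rect [532.7 392. ] [196.8  70.7] 2.0 mean [535.6 388.6  25.3] med z 25.2 zmax 34.0
jarA 286 rect [597.3 393.7] [46.4 44.2] 48.6 mean [597.1 393.2  55. ] med z 54.9 zmax 59.7
jarB 295 rect [533.  391.6] [46.8 44.3] 45.6 mean [532.5 391.1  54.8] med z 54.9 zmax 60.1
tray 705 rect [ 533.4 -389. ] [194.5 141.6] 1.5 mean [ 538.4 -393.8   21.6] med z 21.8 zmax 28.5
dish 168 rect [599.9 139.2] [58.8 58.8] 88.1 mean [599.6 140.6  15.4] med z 15.2 zmax 25.0
beak 107 rect [467.4 136.2] [42.  42.4] 18.9 mean [468.3 138.3  57. ] med z 59.0 zmax 65.6
```

>>> {"name": "servo_tool", "arguments": {
  "plan": [
    [0.088, 0.1325, 0, 0, 0, 0, 1],
    [0.088, 0.1325, 0, 0, 0, 0, 1],
    [0.088, 0.1325, 0, 0, 0, 0, 1],
    [0.088, 0.1325, 0, 0, 0, 0, 1],
    [0.088, 0.1325, 0, 0, 0, 0, 1],
    [0.088, 0.1325, 0, 0, 0, 0, 1],
    [0.088, 0.1325, 0, 0, 0, 0, 1],
    [0.088, 0.1325, 0, 0, 0, 0, 1],
    [0.088, 0.1325, 0, 0, 0, 0, 1],
    [0.088, 0.1325, 0, 0, 0, 0, 1],
    [0.088, 0.1325, 0, 0, 0, 0, 1],
    [0.088, 0.1325, 0, 0, 0, 0, 1],
    [0, 0, -0.117, 0, 0, 0, 1],
    [0, 0, -0.117, 0, 0, 0, 1],
    [0, 0, -0.117, 0, 0, 0, 1],
    [0, 0, -0.117, 0, 0, 0, 1],
    [0, 0, 0, 0, 0, 0, 1],
    [0, 0, 0, 0, 0, 0, 1]
  ]
}}

```text
clock: 2.35
position: [460.7, -131.5, 91.9]
ee_rot: [-0.115, 0.993, -0.0, 0.001]
contact_force: [0.5, 0.3, 0.4]
gripper_width: 85.3
grasp_force: 0.0
```

```bash
python3 - <<'E'
from h import *
P=world(np.load('top1.npz'))
for n,(x0,y0,x1,y1) in dict(brush=(235,245,270,325),mag=(530,255,570,315)).items():
    Q=P[int(.64*y0):int(.64*y1),int(.64*x0):int(.64*x1)].reshape(-1,3);Q=Q[(Q[:,2]>9)&(Q[:,2]<25)]
    vx,vy,cx,cy=cv2.fitLine(Q[:,:2].astype(np.float32),cv2.DIST_L2,0,.01,.01).ravel()
    print(n,cx,cy,vx,vy,np.arctan(vy/vx),np.sort(Q[:,0])[[2,-3]])
E
```

```text
brush 551.3436 243.00697 0.9992625 -0.038397692 -0.038407136 [490.99159912 606.42157356]
mag 557.7193 -236.84348 0.99143386 0.13060962 0.13098383 [518.7412542  601.26619584]
```

>>> {"name": "servo_tool", "arguments": {
  "plan": [
    [0, 0, -0.1, 0, 0, 0, 1],
    [0, 0, -0.08, 0, 0, 0, 1],
    [0, 0, -0.04, 0, 0, 0, 1],
    [0, 0, 0, 0, 0, 0, 1],
    [0, 0, 0, 0, 0, 0, 0],
    [0, 0, 0, 0, 0, 0, 0],
    [0, 0, 0, 0, 0, 0, 0],
    [0, 0, 0, 0, 0, 0, 0],
    [0, 0, 0, 0, 0, 0, 0],
    [0, 0, 0, 0, 0, 0, 0]
  ]
}}

```text
clock: 3.6
position: [460.5, -131.5, 26.1]
ee_rot: [-0.115, 0.993, -0.0, 0.001]
contact_force: [-2.4, 0.3, 5.3]
gripper_width: 44.5
grasp_force: 60.2
```

>>> {"name": "servo_tool", "arguments": {
  "plan": [
    [0, 0, 0.04, 0, 0, 0, 0],
    [0, 0, 0.1, 0, 0, 0, 0],
    [0, 0, 0.11, 0, 0, 0, 0],
    [0, 0, 0.11, 0, 0, 0, 0],
    [0.002, 0.1, 0, 0, 0, -0.008, 0],
    [0.002, 0.14, 0, 0, 0, -0.008, 0],
    [0.002, 0.14, 0, 0, 0, -0.008, 0],
    [0.002, 0.14, 0, 0, 0, -0.008, 0],
    [0.002, 0.14, 0, 0, 0, -0.008, 0],
    [0.002, 0.14, 0, 0, 0, -0.008, 0],
    [0.002, 0.14, 0, 0, 0, -0.008, 0],
    [0.002, 0.14, 0, 0, 0, -0.008, 0],
    [0.002, 0.14, 0, 0, 0, -0.008, 0],
    [0.002, 0.14, 0, 0, 0, -0.008, 0],
    [0.002, 0.14, 0, 0, 0, -0.008, 0],
    [0.002, 0.14, 0, 0, 0, -0.008, 0],
    [0, 0.097, 0, 0, 0, 0, 0],
    [0, 0, 0, 0, 0, 0, 0],
    [0, 0, 0, 0, 0, 0, 0]
  ]
}}

```text
clock: 5.98
position: [466.6, 389.0, 133.0]
ee_rot: [-0.019, 1.0, -0.0, -0.0]
contact_force: [0.7, 0.3, -0.8]
gripper_width: 44.5
grasp_force: 61.3
```

>>> {"name": "servo_tool", "arguments": {
  "plan": [
    [0.004, 0, -0.1, 0, 0, 0, 0],
    [0, 0, -0.1, 0, 0, 0, 0],
    [0, 0, -0.08, 0, 0, 0, 0],
    [0, 0, -0.037, 0, 0, 0, 0],
    [0, 0, -0.01, 0, 0, 0, 0],
    [0, 0, -0.008, 0, 0, 0, 0],
    [0, 0, -0.006, 0, 0, 0, 0],
    [0, 0, 0, 0, 0, 0, 0],
    [0, 0, 0, 0, 0, 0, 0]
  ]
}}

```text
clock: 7.1
position: [468.3, 389.9, 31.0]
ee_rot: [-0.019, 1.0, 0.0, 0.0]
contact_force: [-0.0, 0.6, -0.5]
gripper_width: 44.5
grasp_force: 61.3
```

>>> {"name": "servo_tool", "arguments": {
  "plan": [
    [0, 0, -0.004, 0, 0, 0, 0],
    [0, 0, -0.003, 0, 0, 0, 0],
    [0, 0, 0, 0, 0, 0, 0]
  ]
}}

```text
clock: 7.48
position: [468.2, 389.8, 29.2]
ee_rot: [-0.02, 1.0, 0.0, 0.0]
contact_force: [-1.4, -0.6, 5.6]
gripper_width: 44.5
grasp_force: 61.8
```

>>> {"name": "servo_tool", "arguments": {
  "plan": [
    [0, 0, 0, 0, 0, 0, 0.85],
    [0, 0, 0, 0, 0, 0, 0.85],
    [0, 0, 0, 0, 0, 0, 0.85],
    [0, 0, 0, 0, 0, 0, 0.85],
    [0, 0, 0.04, 0, 0, 0, 0.85],
    [0, 0, 0.1, 0, 0, 0, 1],
    [0, 0, 0.1, 0, 0, 0, 1],
    [0, 0, 0.1, 0, 0, 0, 1],
    [-0.008, -0.13, 0, 0, 0, 0, 1],
    [-0.008, -0.13, 0, 0, 0, 0, 1],
    [-0.008, -0.13, 0, 0, 0, 0, 1],
    [-0.008, -0.13, 0, 0, 0, 0, 1],
    [-0.008, -0.13, 0, 0, 0, 0, 1],
    [-0.008, -0.13, 0, 0, 0, 0, 1],
    [-0.008, -0.13, 0, 0, 0, 0, 1],
    [-0.008, -0.13, 0, 0, 0, 0, 1],
    [-0.008, -0.13, 0, 0, 0, 0, 1],
    [-0.008, -0.13, 0, 0, 0, 0, 1],
    [0, 0, 0, 0, 0, 0, 1],
    [0, 0, 0, 0, 0, 0, 1]
  ]
}}

```text
clock: 9.98
position: [444.7, -0.1, 131.2]
ee_rot: [-0.019, 1.0, 0.0, 0.001]
contact_force: [-0.2, -0.2, -0.2]
gripper_width: 85.7
grasp_force: 0.0
```

>>> {"name": "servo_tool", "arguments": {
  "plan": [
    [-0.002, 0, -0.1, 0, 0, 0, 1],
    [0, 0, -0.1, 0, 0, 0, 1],
    [0, 0, -0.1, 0, 0, 0, 1],
    [0, 0, -0.047, 0, 0, 0, 1],
    [0, 0, 0, 0, 0, 0, 0.6],
    [0, 0, 0, 0, 0, 0, 0.4],
    [0, 0, 0, 0, 0, 0, 0],
    [0, 0, 0, 0, 0, 0, 0],
    [0, 0, 0, 0, 0, 0, 0],
    [0, 0, 0, 0, 0, 0, 0],
    [0, 0, 0, 0, 0, 0, 0],
    [0, 0, 0, 0, 0, 0, 0]
  ]
}}

```text
clock: 11.48
position: [444.3, 0.0, 27.4]
ee_rot: [-0.02, 1.0, 0.0, 0.001]
contact_force: [-0.8, 1.4, 6.7]
gripper_width: 25.8
grasp_force: 58.8
```

```bash
cat > c.py <<'E'
from m import *
import sys
d=grab('top');np.savez('t.npz',**d)
for a in sys.argv[1:]:
    n,*v=a.split(',');v=[float(x) for x in v];reg(n,'t.npz',v[:4],*v[4:])
E
python3 c.py jar,135,303,175,350,45,65
```

```text
jar 266 rect [468.6 385. ] [45.6 35.3] 3.5 mean [467.9 385.4  54.7] med z 55.1 zmax 59.6
```

>>> {"name": "servo_tool", "arguments": {
  "plan": [
    [0, 0, 0.03, 0, 0, 0, 0],
    [0, 0, 0.07, 0, 0, 0, 0],
    [0, 0, 0.1, 0, 0, 0, 0],
    [0, 0, 0.067, 0, 0, 0, 0],
    [0.06, 0.003, 0, 0, 0, 0.015, 0],
    [0.1, 0.004, 0, 0, 0, 0.015, 0],
    [0.1, 0.004, 0, 0, 0, 0.015, 0],
    [0.1, 0.004, 0, 0, 0, 0.015, 0],
    [0.08, 0.004, 0, 0, 0, 0.015, 0],
    [0.038, 0.003, 0, 0, 0, 0, 0],
    [0, 0, 0, 0, 0, 0, 0],
    [0, 0, 0, 0, 0, 0, 0]
  ]
}}

```text
clock: 13.02
position: [585.9, 6.2, 106.5]
ee_rot: [-0.094, 0.996, 0.0, -0.001]
contact_force: [-0.7, 0.1, 0.5]
gripper_width: 25.9
grasp_force: 59.1
```

Down to about 35 mm, correcting x by 2 mm.

>>> {"name": "servo_tool", "arguments": {
  "plan": [
    [0.006, 0.001, -0.06, 0, 0, 0, 0],
    [0, 0, -0.08, 0, 0, 0, 0],
    [0, 0, -0.06, 0, 0, 0, 0],
    [0, 0, -0.03, 0, 0, 0, 0],
    [0, 0, -0.01, 0, 0, 0, 0],
    [0, 0, 0, 0, 0, 0, 0],
    [0, 0, -0.003, 0, 0, 0, 0],
    [0, 0, -0.003, 0, 0, 0, 0],
    [0, 0, 0, 0, 0, 0, 0]
  ]
}}

```text
clock: 14.15
position: [588.8, 6.6, 32.9]
ee_rot: [-0.094, 0.996, 0.0, 0.0]
contact_force: [-0.9, 0.2, -0.8]
gripper_width: 26.2
grasp_force: 59.2
```

>>> {"name": "servo_tool", "arguments": {
  "plan": [
    [-0.002, 0, -0.004, 0, 0, 0, 0],
    [0, 0, -0.003, 0, 0, 0, 0],
    [0, 0, 0, 0, 0, 0, 0]
  ]
}}

```text
clock: 14.52
position: [588.5, 6.6, 31.5]
ee_rot: [-0.094, 0.996, -0.0, 0.0]
contact_force: [-2.0, 0.1, 5.0]
gripper_width: 26.2
grasp_force: 59.8
```

>>> {"name": "servo_tool", "arguments": {
  "plan": [
    [0, 0, 0, 0, 0, 0, 0.6],
    [0, 0, 0, 0, 0, 0, 0.6],
    [0, 0, 0, 0, 0, 0, 0.6],
    [0, 0, 0, 0, 0, 0, 0.6],
    [0, 0, 0.03, 0, 0, 0, 0.6],
    [0, 0, 0.08, 0, 0, 0, 0.6],
    [0, 0, 0.1, 0, 0, 0, 0.7],
    [0, 0, 0.1, 0, 0, 0, 1],
    [0.04, -0.12, 0, 0, 0, 0, 1],
    [0.04, -0.12, 0, 0, 0, 0, 1],
    [0.04, -0.12, 0, 0, 0, 0, 1],
    [0.042, -0.117, 0, 0, 0, 0, 1],
    [0, 0, 0, 0, 0, 0, 1],
    [0, 0, 0, 0, 0, 0, 1]
  ]
}}

```text
clock: 16.27
position: [636.6, -136.4, 123.8]
ee_rot: [-0.094, 0.996, 0.0, -0.0]
contact_force: [0.3, 0.2, 0.2]
gripper_width: 85.3
grasp_force: 0.0
```

```bash
python3 c.py jar,120,303,185,350,45,65 drop,350,235,425,290,45,90 rg,470,205,510,250,70,90; python3 - <<'E'
from h import *
d=np.load('t.npz');cv2.imwrite('pics/t1.png',cv2.cvtColor(cv2.resize(d['image'],(800,600)),4))
E
```

```text
jar 319 rect [468.1 390.5] [46.4 46.7] 70.3 mean [467.8 388.9  54.5] med z 54.7 zmax 60.0
drop few 0
rg 68 rect [ 633.7 -135.4] [24.  17.2] 61.6 mean [ 633.3 -135.7   76.2] med z 76.6 zmax 80.4
```

View pics/t1.png

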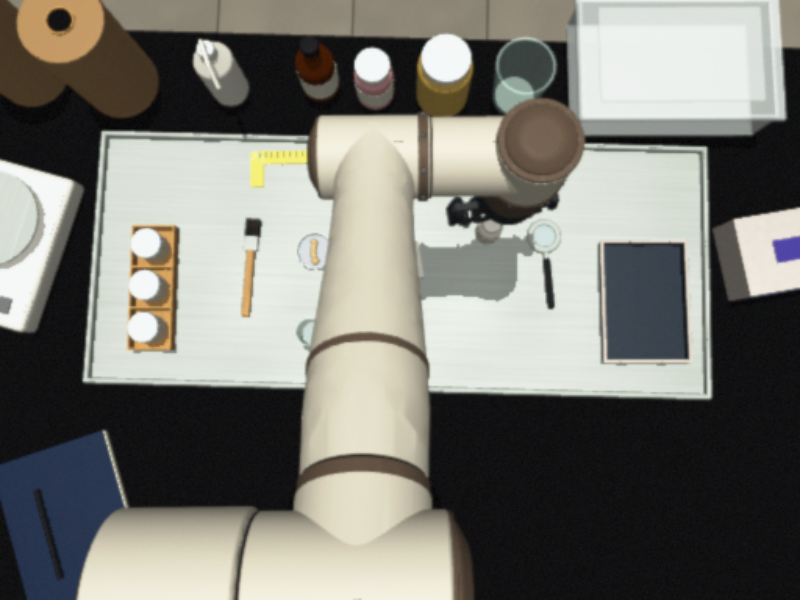

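The picture shows the jar in its bay at (148,328), measured 1 mm from its middle. The arm hides the rack. Next is the reagent bottle.

>>> {"name": "servo_tool", "arguments": {
  "plan": [
    [0.001, 0, -0.1, 0, 0, 0, 1],
    [0, 0, -0.1, 0, 0, 0, 1],
    [0, 0, -0.07, 0, 0, 0, 1],
    [0, 0, -0.033, 0, 0, 0, 1],
    [0, 0, 0, 0, 0, 0, 0.7],
    [0, 0, 0, 0, 0, 0, 0.5],
    [0, 0, 0, 0, 0, 0, 0],
    [0, 0, 0, 0, 0, 0, 0],
    [0, 0, 0, 0, 0, 0, 0],
    [0, 0, 0, 0, 0, 0, 0],
    [0, 0, 0, 0, 0, 0, 0]
  ]
}}

```text
clock: 17.7
position: [638.3, -136.6, 34.4]
ee_rot: [-0.094, 0.996, -0.0, 0.002]
contact_force: [0.1, -0.0, 6.8]
gripper_width: 37.9
grasp_force: 60.6
```

>>> {"name": "servo_tool", "arguments": {
  "plan": [
    [0, 0, 0.03, 0, 0, 0, 0],
    [0, 0, 0.09, 0, 0, 0, 0],
    [0, 0, 0.1, 0, 0, 0, 0],
    [0, 0, 0.1, 0, 0, 0, 0],
    [0.006, 0.06, 0.02, 0, 0, 0, 0],
    [0.006, 0.11, 0, 0, 0, 0, 0],
    [0.006, 0.11, 0, 0, 0, 0, 0],
    [0.006, 0.11, 0, 0, 0, 0, 0],
    [0.006, 0.08, 0, 0, 0, 0, 0],
    [0.007, 0.047, 0, 0, 0, 0, 0],
    [0, 0, 0, 0, 0, 0, 0],
    [0, 0, 0, 0, 0, 0, 0]
  ]
}}

```text
clock: 19.2
position: [648.0, 17.9, 134.5]
ee_rot: [-0.094, 0.996, -0.0, -0.0]
contact_force: [0.6, -0.7, -1.2]
gripper_width: 38.2
grasp_force: 60.3
```

>>> {"name": "servo_tool", "arguments": {
  "plan": [
    [0.003, 0.001, -0.08, 0, 0, 0, 0],
    [0, 0, -0.09, 0, 0, 0, 0],
    [0, 0, -0.08, 0, 0, 0, 0],
    [0, 0, -0.045, 0, 0, 0, 0],
    [0, 0, -0.015, 0, 0, 0, 0],
    [0, 0, -0.004, 0, 0, 0, 0],
    [0, 0, 0, 0, 0, 0, 0],
    [0, 0, 0, 0, 0, 0, 0]
  ]
}}

```text
clock: 20.2
position: [649.6, 19.1, 41.4]
ee_rot: [-0.094, 0.996, 0.0, 0.001]
contact_force: [0.3, -0.3, -0.7]
gripper_width: 38.0
grasp_force: 60.3
```

>>> {"name": "servo_tool", "arguments": {
  "plan": [
    [-0.001, -0.002, -0.004, 0, 0, 0, 0],
    [0, 0, -0.004, 0, 0, 0, 0],
    [0, 0, -0.003, 0, 0, 0, 0],
    [0, 0, 0, 0, 0, 0, 0]
  ]
}}

```text
clock: 20.7
position: [648.9, 18.3, 38.4]
ee_rot: [-0.095, 0.996, -0.0, 0.0]
contact_force: [-2.3, 0.6, 5.6]
gripper_width: 38.4
grasp_force: 61.1
```

>>> {"name": "servo_tool", "arguments": {
  "plan": [
    [0, 0, 0, 0, 0, 0, 0.8],
    [0, 0, 0, 0, 0, 0, 0.8],
    [0, 0, 0, 0, 0, 0, 0.8],
    [0, 0, 0, 0, 0, 0, 0.8],
    [0, 0, 0.03, 0, 0, 0, 0.8],
    [0, 0, 0.09, 0, 0, 0, 0.8],
    [0, 0, 0.1, 0, 0, 0, 0.8],
    [0, 0, 0.1, 0, 0, 0, 0.7],
    [-0.026, -0.1, 0, 0, 0, -0.005, 0.6],
    [-0.026, -0.105, 0, 0, 0, -0.004, 0.6],
    [-0.026, -0.105, 0, 0, 0, -0.004, 0.6],
    [-0.026, -0.105, 0, 0, 0, -0.004, 0.6],
    [-0.026, -0.105, 0, 0, 0, -0.004, 0.6],
    [-0.026, -0.105, 0, 0, 0, -0.004, 0.6],
    [-0.026, -0.105, 0, 0, 0, -0.004, 0.6],
    [-0.029, -0.108, 0, 0, 0, 0, 0.6],
    [0, 0, -0.1, 0, 0, 0, 0.6],
    [0, 0, -0.1, 0, 0, 0, 0.6],
    [0, 0, 0, 0, 0, 0, 0.6],
    [0, 0, 0, 0, 0, 0, 0.6]
  ]
}}

```text
clock: 23.2
position: [586.5, -233.3, 74.7]
ee_rot: [-0.066, 0.998, -0.001, 0.001]
contact_force: [0.0, -0.9, 0.8]
gripper_width: 51.3
grasp_force: 0.0
```

```bash
python3 c.py drop,350,235,440,290,45,90 rg,340,190,430,260,70,90; python3 - <<'E'
from h import *
d=np.load('t.npz');cv2.imwrite('pics/t2.png',cv2.cvtColor(cv2.resize(d['image'][80:260,120:400],(800,514)),4))
E
```

```text
drop 104 rect [587.8   7.3] [27.3 24.3] 1.5 mean [585.9   7.   59.6] med z 55.5 zmax 81.8
rg 125 rect [623.5  10.8] [79.2 25.5] 19.2 mean [639.6  17.6  79.6] med z 80.1 zmax 85.6
```

View pics/t2.png

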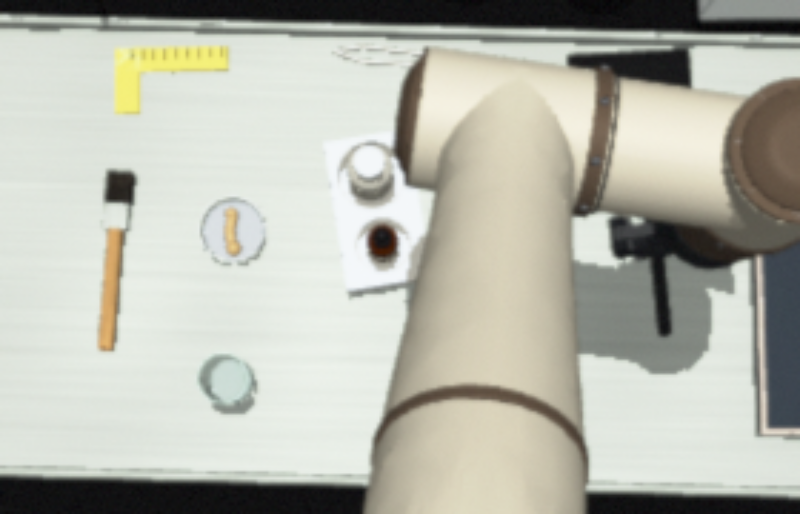

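The crop shows both bottles standing in their wells: reagent at (370,168), dropper at (383,240). The dish and beaker have not moved. Now the magnifier.

>>> {"name": "servo_tool", "arguments": {
  "plan": [
    [-0.002, 0.001, -0.1, 0, 0, 0, 0.6],
    [0, 0, -0.08, 0, 0, 0, 0.6],
    [0, 0, -0.04, 0, 0, 0, 0.6],
    [0, 0, -0.01, 0, 0, 0, 0.6],
    [0, 0, 0, 0, 0, 0, 0.6],
    [0, 0, 0, 0, 0, 0, 0],
    [0, 0, 0, 0, 0, 0, 0],
    [0, 0, 0, 0, 0, 0, 0],
    [0, 0, 0, 0, 0, 0, 0],
    [0, 0, 0, 0, 0, 0, 0]
  ]
}}

```text
clock: 24.5
position: [585.6, -233.0, 5.2]
ee_rot: [-0.066, 0.998, -0.0, 0.001]
contact_force: [0.1, -0.0, 5.5]
gripper_width: 9.9
grasp_force: 61.8
```

>>> {"name": "servo_tool", "arguments": {
  "plan": [
    [0, 0, 0.03, 0, 0, 0, 0],
    [0, 0, 0.07, 0, 0, 0, 0],
    [0, 0, 0.1, 0, 0, 0, 0],
    [0, 0, 0.05, 0, 0, 0, 0],
    [0, 0, 0, 0, 0, 0, 0]
  ]
}}

```text
clock: 25.12
position: [585.3, -232.8, 80.1]
ee_rot: [-0.065, 0.998, -0.0, 0.001]
contact_force: [0.5, -0.2, -1.6]
gripper_width: 9.8
grasp_force: 61.0
```

```bash
python3 - <<'E'
from h import *
d=np.load('top1.npz');im=d['image'];K=d['K'];T=np.linalg.inv(d['world_to_cam'])
g=im.max(2);m=(g<75).astype(np.uint8);m[:,:375]=0;m[:150]=0;m[240:]=0;m[:,448:]=0
n,l,s,c=cv2.connectedComponentsWithStats(m);k=1+s[1:,4].argmax();print(s[k])
v,u=np.nonzero(l==k);r=np.stack([(u-K[0,2])/K[0,0],(v-K[1,2])/K[1,1],np.ones(len(u))],1)@T[:3,:3].T;o=T[:3,3]
for z in(6,21):
    p=o+r*((z-o[2])/r[:,2])[:,None];print(z,cv2.minAreaRect(p[:,:2].astype(np.float32)),p.mean(0))
E
```

```text
[387 156  53  73 370]
6 ((562.8961181640625, -434.9344787597656), (219.64015197753906, 103.60896301269531), 34.883689880371094) [ 561.2740939 -435.3259091    6.       ]
21 ((560.9430541992188, -429.2178955078125), (216.6517791748047, 102.1992416381836), 34.883689880371094) [ 559.3431044  -429.60400397   21.        ]
```

```bash
python3 - <<'E'
from h import *
d=np.load('top1.npz');im=d['image'].astype(int);K=d['K'];T=np.linalg.inv(d['world_to_cam'])
print(im[195,380:448:2].tolist()[::3])
m=(im.max(2)<110).astype(np.uint8);m[:,:375]=0;m[:145]=0;m[240:]=0;m[:,450:]=0
m=cv2.morphologyEx(m,cv2.MORPH_OPEN,np.ones((5,5)))
n,l,s,c=cv2.connectedComponentsWithStats(m);k=1+s[1:,4].argmax();print(s[k])
v,u=np.nonzero(l==k);r=np.stack([(u-K[0,2])/K[0,0],(v-K[1,2])/K[1,1],np.ones(len(u))],1)@T[:3,:3].T;o=T[:3,3]
for z in(6,21):
    p=o+r*((z-o[2])/r[:,2])[:,None];print(z,cv2.minAreaRect(p[:,:2].astype(np.float32)),p.mean(0))
E
```

```text
[[227, 233, 224], [223, 216, 202], [62, 70, 81], [60, 71, 80], [59, 70, 79], [58, 68, 78], [60, 68, 78], [58, 67, 78], [55, 66, 75], [57, 68, 76], [220, 210, 197], [220, 225, 218]]
[ 387  156   54   74 3794]
6 ((533.2427368164062, -395.0168151855469), (183.7996063232422, 128.56983947753906), 1.5967912673950195) [ 532.52994127 -395.03286557    6.        ]
21 ((531.6931762695312, -389.8433837890625), (181.29881286621094, 126.8205337524414), 1.5967801809310913) [ 530.99004251 -389.8591845    21.        ]
```

>>> {"name": "servo_tool", "arguments": {
  "plan": [
    [-0.02, -0.06, 0, 0, 0, -0.008, 0],
    [-0.03, -0.1, 0, 0, 0, -0.01, 0],
    [-0.035, -0.12, 0, 0, 0, -0.01, 0],
    [-0.035, -0.12, 0, 0, 0, -0.01, 0],
    [-0.035, -0.12, 0, 0, 0, -0.008, 0],
    [-0.032, -0.104, 0, 0, 0, -0.006, 0],
    [0, 0, 0, 0, 0, 0, 0],
    [0, 0, -0.08, 0, 0, 0, 0],
    [0, 0, -0.08, 0, 0, 0, 0],
    [0, 0, -0.03, 0, 0, 0, 0],
    [0, 0, 0, 0, 0, 0, 0],
    [0, 0, 0, 0, 0, 0, 0]
  ]
}}

```text
clock: 26.62
position: [529.5, -420.2, 23.2]
ee_rot: [-0.014, 1.0, -0.0, 0.001]
contact_force: [-0.4, 0.0, -0.6]
gripper_width: 9.9
grasp_force: 61.0
```

>>> {"name": "servo_tool", "arguments": {
  "plan": [
    [0, 0, -0.02, 0, 0, 0, 0],
    [0, 0, -0.015, 0, 0, 0, 0],
    [0, 0, -0.008, 0, 0, 0, 0],
    [0, 0, -0.004, 0, 0, 0, 0],
    [0, 0, -0.003, 0, 0, 0, 0],
    [0, 0, 0, 0, 0, 0, 0]
  ]
}}

```text
clock: 27.38
position: [528.6, -419.9, 8.2]
ee_rot: [-0.013, 1.0, 0.0, -0.0]
contact_force: [-1.9, 2.5, 5.0]
gripper_width: 9.9
grasp_force: 61.8
```

>>> {"name": "servo_tool", "arguments": {
  "plan": [
    [0, 0, 0, 0, 0, 0, 0.35],
    [0, 0, 0, 0, 0, 0, 0.35],
    [0, 0, 0, 0, 0, 0, 0.35],
    [0, 0, 0.04, 0, 0, 0, 0.35],
    [0, 0, 0.11, 0, 0, 0, 0.35],
    [0, 0, 0.12, 0, 0, 0, 0.35],
    [0, 0, 0.13, 0, 0, 0, 0.35],
    [0.01, 0.1, 0, 0, 0, 0, 0.5],
    [0.012, 0.15, 0, 0, 0, -0.003, 0.5],
    [0.012, 0.15, 0, 0, 0, -0.003, 0.5],
    [0.012, 0.15, 0, 0, 0, -0.003, 0.5],
    [0.012, 0.15, 0, 0, 0, -0.003, 0.5],
    [0.012, 0.15, 0, 0, 0, -0.003, 0.5],
    [0.012, 0.15, 0, 0, 0, -0.003, 0.5],
    [0.012, 0.15, 0, 0, 0, -0.003, 0.5],
    [0.012, 0.15, 0, 0, 0, -0.003, 0.5],
    [0.012, 0.15, 0, 0, 0, -0.003, 0.5],
    [0.012, 0.15, 0, 0, 0, -0.003, 0.5],
    [0, 0, 0, 0, 0, 0, 0.5],
    [0, 0, 0, 0, 0, 0, 0.5]
  ]
}}

```text
clock: 29.88
position: [567.7, 59.9, 127.7]
ee_rot: [0.016, 1.0, 0.0, 0.0]
contact_force: [0.4, 0.1, 0.3]
gripper_width: 42.9
grasp_force: 0.0
```

>>> {"name": "servo_tool", "arguments": {
  "plan": [
    [0.006, 0.12, 0, 0, 0, -0.003, 0.5],
    [0.006, 0.12, 0, 0, 0, 0, 0.5],
    [0.006, 0.12, 0, 0, 0, 0, 0.5],
    [0.006, 0.12, 0, 0, 0, 0, 0.5],
    [0.007, 0.127, 0, 0, 0, 0, 0.5],
    [0, 0, 0, 0, 0, 0, 0.5],
    [0, 0, -0.1, 0, 0, 0, 0.5],
    [0, 0, -0.1, 0, 0, 0, 0.5],
    [0, 0, -0.1, 0, 0, 0, 0.5],
    [0, 0, 0, 0, 0, 0, 0.5],
    [0, 0, 0, 0, 0, 0, 0.5]
  ]
}}

```text
clock: 31.25
position: [578.1, 241.4, 38.5]
ee_rot: [0.02, 1.0, 0.0, 0.001]
contact_force: [0.3, 0.4, 0.2]
gripper_width: 42.6
grasp_force: 0.0
```

```bash
python3 c.py mag,590,232,700,370,15.5,20 lens,610,250,680,300,12,20; python3 - <<'E'
from h import *
d=np.load('t.npz');cv2.imwrite('pics/t3.png',cv2.cvtColor(cv2.resize(d['image'][80:260,120:460],(800,424)),4))
E
```

```text
mag 457 rect [ 533.2 -388.8] [194.2 139.2] 1.5 mean [ 551.7 -413.7   17.7] med z 17.7 zmax 20.0
lens 381 rect [ 573.2 -408.7] [69.8 67.6] 70.7 mean [ 575.  -416.6   15.8] med z 15.8 zmax 19.9
```

View pics/t3.png

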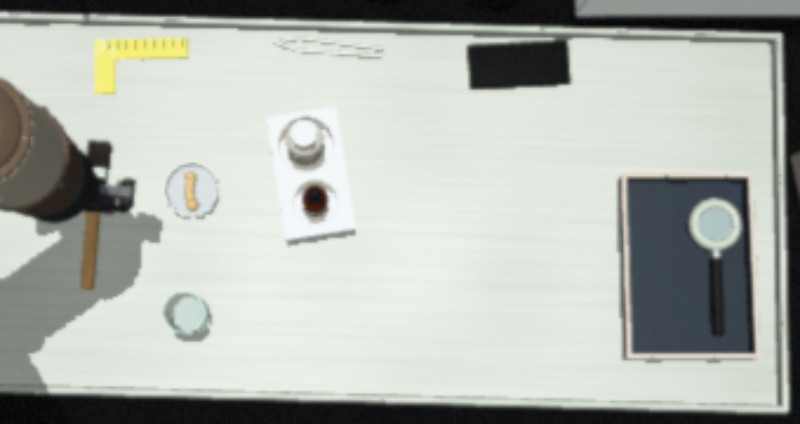

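The magnifier lies flat in the tray, lens at (715,222), with the left half free for the brush. Both bottles are in their wells.

>>> {"name": "servo_tool", "arguments": {
  "plan": [
    [-0.002, 0.001, -0.06, 0, 0, 0, 0.5],
    [0, 0, -0.035, 0, 0, 0, 0.5],
    [0, 0, -0.016, 0, 0, 0, 0.5],
    [0, 0, 0, 0, 0, 0, 0.5],
    [0, 0, 0, 0, 0, 0, 0],
    [0, 0, 0, 0, 0, 0, 0],
    [0, 0, 0, 0, 0, 0, 0],
    [0, 0, 0, 0, 0, 0, 0],
    [0, 0, 0, 0, 0, 0, 0],
    [0, 0, 0.04, 0, 0, 0, 0],
    [0, 0, 0.1, 0, 0, 0, 0],
    [0, 0, 0.12, 0, 0, 0, 0],
    [0, 0, 0.12, 0, 0, 0, 0],
    [0, 0, 0, 0, 0, 0, 0]
  ]
}}

```text
clock: 33.05
position: [578.2, 243.4, 121.9]
ee_rot: [0.019, 1.0, 0.002, 0.003]
contact_force: [-0.2, 0.2, -0.9]
gripper_width: 12.1
grasp_force: 61.8
```

>>> {"name": "servo_tool", "arguments": {
  "plan": [
    [-0.004, -0.06, 0, 0, 0, 0, 0],
    [-0.009, -0.12, 0, 0, 0, 0.003, 0],
    [-0.009, -0.14, 0, 0, 0, 0.003, 0],
    [-0.009, -0.14, 0, 0, 0, 0.003, 0],
    [-0.009, -0.14, 0, 0, 0, 0.003, 0],
    [-0.009, -0.14, 0, 0, 0, 0.003, 0],
    [-0.009, -0.14, 0, 0, 0, 0.003, 0],
    [-0.009, -0.14, 0, 0, 0, 0.003, 0],
    [-0.009, -0.14, 0, 0, 0, 0.003, 0],
    [-0.009, -0.14, 0, 0, 0, 0.003, 0],
    [-0.009, -0.14, 0, 0, 0, 0.003, 0],
    [-0.009, -0.14, 0, 0, 0, 0.003, 0],
    [-0.009, -0.14, 0, 0, 0, 0.003, 0],
    [-0.009, -0.14, 0, 0, 0, 0, 0],
    [-0.009, -0.1, 0, 0, 0, 0, 0],
    [-0.007, -0.057, 0, 0, 0, 0, 0],
    [0, 0, 0, 0, 0, 0, 0],
    [0, 0, 0, 0, 0, 0, 0]
  ]
}}

```text
clock: 35.3
position: [535.0, -361.9, 117.5]
ee_rot: [-0.017, 1.0, 0.0, -0.0]
contact_force: [0.1, 1.1, 0.9]
gripper_width: 11.9
grasp_force: 61.7
```

>>> {"name": "servo_tool", "arguments": {
  "plan": [
    [0.006, 0, -0.1, 0, 0, 0, 0],
    [0, 0, -0.1, 0, 0, 0, 0],
    [0, 0, -0.09, 0, 0, 0, 0],
    [0, 0, -0.04, 0, 0, 0, 0],
    [0, 0, -0.01, 0, 0, 0, 0],
    [0, 0, 0, 0, 0, 0, 0],
    [0, 0, 0, 0, 0, 0, 0]
  ]
}}

```text
clock: 36.17
position: [537.9, -362.9, 17.2]
ee_rot: [-0.017, 1.0, -0.0, 0.001]
contact_force: [0.3, -0.4, 0.0]
gripper_width: 11.9
grasp_force: 61.7
```

>>> {"name": "servo_tool", "arguments": {
  "plan": [
    [0, 0, -0.012, 0, 0, 0, 0],
    [0, 0, -0.008, 0, 0, 0, 0],
    [0, 0, -0.005, 0, 0, 0, 0],
    [0, 0, -0.004, 0, 0, 0, 0],
    [0, 0, 0, 0, 0, 0, 0]
  ]
}}

```text
clock: 36.8
position: [537.1, -362.7, 7.5]
ee_rot: [-0.016, 1.0, -0.0, -0.0]
contact_force: [-1.4, 0.8, 2.8]
gripper_width: 12.0
grasp_force: 62.1
```

Now release, lift, and move clear for a final look.

>>> {"name": "servo_tool", "arguments": {
  "plan": [
    [0, 0, 0, 0, 0, 0, 0.33],
    [0, 0, 0, 0, 0, 0, 0.33],
    [0, 0, 0, 0, 0, 0, 0.33],
    [0, 0, 0, 0, 0, 0, 0.33],
    [0, 0, 0.03, 0, 0, 0, 0.33],
    [0, 0, 0.1, 0, 0, 0, 0.33],
    [0, 0, 0.15, 0, 0, 0, 0.33],
    [0, 0, 0.15, 0, 0, 0, 0.33],
    [0, 0, 0.15, 0, 0, 0, 0.33],
    [-0.06, 0.1, 0, 0, 0, 0, 0.33],
    [-0.06, 0.13, 0, 0, 0, 0, 0.33],
    [-0.06, 0.13, 0, 0, 0, 0, 0.33],
    [-0.06, 0.13, 0, 0, 0, 0, 0.33],
    [-0.06, 0.13, 0, 0, 0, 0, 0.33],
    [0, 0.13, 0, 0, 0, 0, 0.33],
    [0, 0, 0, 0, 0, 0, 0.33],
    [0, 0, 0, 0, 0, 0, 0.33]
  ]
}}

```text
clock: 38.92
position: [447.5, -137.8, 181.8]
ee_rot: [-0.017, 1.0, -0.0, 0.001]
contact_force: [-0.3, 0.1, 0.2]
gripper_width: 28.4
grasp_force: 0.0
```

```bash
python3 c.py jar,120,303,185,350,45,65 dish,290,230,340,275,10,30 beak,293,313,332,355,40,70 tray,606,250,685,355,12,20 drop,380,250,420,285,45,90; python3 - <<'E'
from h import *
d=np.load('t.npz');cv2.imwrite('pics/t4.png',cv2.cvtColor(cv2.resize(d['image'],(800,600)),4))
E
```

```text
jar 318 rect [468.  390.2] [45.5 45.2] 29.9 mean [467.7 388.8  54.4] med z 54.7 zmax 60.4
dish 166 rect [599.5 138.8] [57.5 58.1] 76.0 mean [599.2 140.4  15.5] med z 15.6 zmax 22.9
beak few 0
tray 965 rect [ 534.1 -389.1] [126.7 163.6] 89.5 mean [ 548.8 -393.3   16.3] med z 16.3 zmax 20.0
drop 91 rect [585.3   7.2] [22.  24.3] 0.2 mean [584.8   6.5  60.8] med z 56.5 zmax 82.2
```

View pics/t4.png

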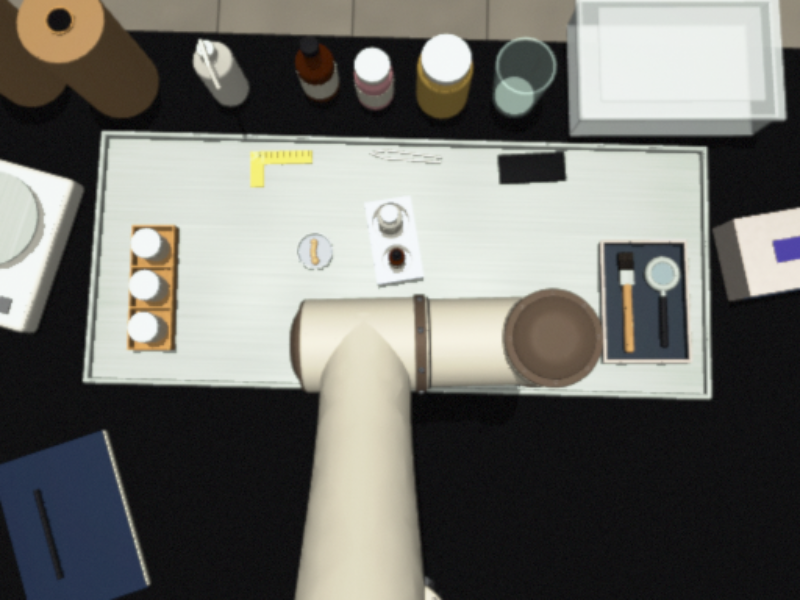

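The picture shows all five things put away. Brush at (627,300) and magnifier at (662,300) lie side by side in the tray, and the dish has not moved. The beaker is under the arm here, but it was in place in the previous view.

```bash
python3 -c "
from bench import arm
print(arm.job_done())"
```

```text
the job is handed in; nothing more can be done
None
```

I put all five things away and handed the job in after about 39 s of robot time; the hand-in gave no verdict, but the last pictures showed everything in place.

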